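Mix a bottle of dial lacquer on the touch mixer

TASK

Mix the red-capped bottle of dial lacquer: take it from the wooden caddy, hold it upright in the rubber cup of the touch mixer and press straight down until you feel the sprung cup reach its stop, keeping it there for about three seconds without ramming it. Then set the bottle down gently, upright, on the floor of the steel spill tray beside the dial that is waiting on its holder. Leave the other bottles and the dial holder standing where they are.

Things in the scene. Friction and masses are not known exactly. Their poses are not given: they have to be found in the camera images.
- bottle_red: The bottle to mix: 100 ml amber glass bottle, paper label with a red stripe, red screw cap. Body 46 mm diameter, straight-sided from the base to 76 mm, shoulder narrowing to the neck at 85 mm, cap 33 mm diameter from 88 to 108 mm (overall height 108 mm). Mass 0.15 to 0.31 kg. It stands in any one of the four caddy pockets. Origin: centre of its underside; z up along the bottle.
- bottle_blue: 100 ml amber glass bottle with paper label, blue screw cap and blue label stripe, same shape as the red-capped one. To be left alone.
- bottle_black: 100 ml amber glass bottle with paper label, black screw cap and black label stripe, same shape as the red-capped one. To be left alone.
- bottle_white: 100 ml amber glass bottle with paper label, white screw cap and white label stripe, same shape as the red-capped one. To be left alone.
- caddy: Fixed light-wood bottle caddy, 195 mm (its x) by 145 mm (its y), walls and the dividing cross 30 mm high and 5 mm thick, floor 5 mm thick; four pockets of 90 by 65 mm, one bottle standing loosely in each. Pocket centres at x = +-47.5 mm, y = +-35 mm: neighbours are about 95 mm apart along its x (room for fingers) and 70 mm apart along its y. Origin: centre of its underside, on the bench.
- mixer: Fixed touch-operated vortex mixer: black rubber foot 172 mm (its x) by 136 mm (its y), cream housing to 59 mm high with speed knob and rocker switch on its -x face, a round turret to 82 mm, and on top the black sprung rubber cup (74 mm outside diameter). The cup's axis is at x = +15 mm, y = 0 of the mixer. Origin: centre of its underside, on the bench.
- pad (a point): Centre of the flat floor of the mixer's rubber cup, where a bottle's underside stands; moves with the cup; 101 mm above the bench when the cup is up. The floor is 64 mm in diameter inside a rim 6 mm high, 5 mm thick. z up.
- mixer_head (a joint): How far the sprung cup is pressed down, in m: 0 = up, 0.008 = at its stop. It starts to give at about 3 N of downward push and reaches the stop at about 8.5 N (bottle weight included), then is rigid; it springs back up when released. A bottle's own weight does not press it home.
- spill_tray: Fixed steel spill tray, 195 mm (its x) by 140 mm (its y), rim 14 to 17 mm high, walls and floor 3 mm thick. The dial holder stands in its +x half; its -x half is empty. Origin: centre of its underside, on the bench.
- tray_free (a point): Centre of the empty half of the spill tray, on the upper face of its floor, 3 mm above the bench (at x = -45 mm, y = 0 of the tray).
- dial_holder: Black holder, 62 mm diameter foot, 52 mm head, 36 mm high, with a white watch dial (41 mm) on top; loose, in the +x half of the spill tray. To be left alone. Origin: centre of its underside.
Things that resemble listed ones, but are neither listed nor needed, are in the scene too. There is more than one size of the spill_tray; the job needs the larger.

How it is judged:
By the outcome, as a careful person would: the job done as asked, in the order asked, and still so for the second after the job is handed in, with the robot touching nothing.
It also fails if it takes over 58 s, if anything falls off the work surface, if the arm or the gripper's body presses on something with over 40 N, if the wrist force passes 120 N, or if a joint passes its speed limit or range.

ROBOT

A 6-joint arm with a two-finger parallel gripper is mounted at the origin on the work surface. World frame = base frame: x ahead of the robot, y to its left, z up, the work surface at z = 0. Lengths are in m, angles in rad, forces in N, time in s.
With the tool pointing down it reaches from about 0.35 to 0.975 m from the base axis. Payload 4.9 kg.
Tool frame: the origin (TCP) lies on the centre line of the jaws, within the pads' length; the fingertips stand manip.tcp_to_tips ahead of it and the grasp point (between the pads) is the TCP (manip.tcp_to_tips is the distance from the TCP to the fingertips, in m); y points along the fingers, z is the direction in which the jaws open and shut, and the axes are right-handed (so a half turn about y gives the same grasp; the last joint's range is limited). The gripper opens to 85 mm and grips with 20 to 120 N. Pads are 22 mm wide; open, the fingers measure 114 mm over their backs; the gripper's body (76 mm by 85 mm) begins 54 mm behind the grasp point. The pads swing forward as they close: fully open they stand 13 mm farther back than shut.
Start: joints at [1.211, 0.053, 1.613, -0, 1.476, -0.119], TCP at [0.149, 0.607, 0.25] pointing down, gripper open.
Joint ranges: [-3.01, 3.01], [-1.01, 2.22], [0.06, 2.58], [-1.02, 4.17], [0.09, 2.62], [-3.14, 3.14]. Speed limits (rad/s): [2.57, 2.57, 3.14, 3.14, 3.14, 3.14].

INTERFACE

Orientations are given as a unit quaternion [w, x, y, z].
In Python, from plant import manip gives the robot as it stands.
- The arm moves only by the tool apply_moves, never from a script. Its argument "moves" is a list of rows, each a list of 7 numbers: the gripper's target within -1 to 1 (shut at 1, half-way at 0, fully open at -1), then the shift along the tool's x, y, z in mm, then the turn, a rotation vector about the tool's x, y, z in degrees. A call has 1 to 20 rows; each row shifts and turns the commanded pose from where the row before left it, along the tool's axes as they then stand; what a row does not reach is not made up. A row lasts 1/10 s, in which the tool goes at most 50 mm and 8.59 degrees, less where a joint would pass 70% of its speed; a pose out of reach is approached as far as the arm can. A call with a gripper value outside its range is refused whole. The fingers move at their own pace and stop on an object; the grip force is fixed at half the most. Time passes only in rows, so rows that do not move let the fingers close. It gives the time, the measured TCP pose, the force and the opening at its end, in the units of the state.
- manip.state(): the state, without advancing time (a new reading comes with each control period).
- manip.grab_frame(name): name is "side" or "top"; returns the picture (400x640x3 uint8, blue, green, red); there is no depth.
- manip.calibration(name): a dict with "mtx" (3x3 intrinsics, pixels), "distortion" ([k1, k2, p1, p2, k3] as OpenCV has them; the pictures are not rectified), "T" (4x4, takes a point from camera to world coordinates). Camera axes: x right, y down, z forward; pixel columns grow to the right and rows downward; lengths in m; the calibration is good to about 2 mm. A picture is of the moment at which its call begins. calibration takes no time and is no camera call.
- manip.job_done(): hands the job in, once; it reports no verdict.
The state is a dict: "time": time; "joint_pos": joint angles; "joint_vel": joint speeds; "joint_efforts": joint torques, N m; "tool_pos": TCP position; "tool_rot": TCP orientation; "contact_force": force on the tool from outside, world axes, zero at the start; "ft_torque": the same for the moment, N m; "gripper_width": opening from 0.0 (shut) to 1.0 (fully open).
Only numpy, scipy, OpenCV 4.12 (cv2) and the standard library are available. Lean on these libraries where they do the work, as an engineer would, in place of code of your own. Each camera call takes 0.05 s, during which the arm holds its last target. There are 200 camera calls.

## Working session

There is one attempt and no reset: what is moved stays moved. The work goes in short steps, Python scripts to look and compute and a tool call to move; the robot and the scene stay as the last step left them, time stands still between calls to the robot, and variables do not carry over. Pictures are saved under pics/ and viewed, about 8 in all and at most 12, crops included, and the job is handed in when it is done.

Besides the shell and the picture viewer there is one more tool, called after ">>>" as name(argument=value, ...), one argument or row to a line, values as JSON. apply_moves: Moves the arm, as the interface text tells. Its arguments: {"type":"object","properties":{"moves":{"type":"array","items":{"type":"array","items":{"type":"number"}}}},"required":["moves"]}

```bash
mkdir -p pics; cat > h.py <<'E'
import numpy as np, cv2
from plant import manip
def ray(cam,px):
    c=manip.calibration(cam);K=np.array(c["mtx"]);d=np.array(c["distortion"]);T=np.array(c["T"])
    p=cv2.undistortPoints(np.array(px,float).reshape(-1,1,2),K,d).reshape(-1,2)
    r=np.c_[p,np.ones(len(p))]@T[:3,:3].T
    return T[:3,3],r
def plane(cam,px,z):
    o,r=ray(cam,px); return o+r*((z-o[2])/r[:,2])[:,None]
def proj(cam,P):
    c=manip.calibration(cam);T=np.linalg.inv(np.array(c["T"]))
    return cv2.projectPoints(np.array(P,float).reshape(-1,1,3),cv2.Rodrigues(T[:3,:3])[0],T[:3,3],np.array(c["mtx"]),np.array(c["distortion"]))[0].reshape(-1,2)
E
python3 - <<'E'
from h import *
for n in("top","side"):
    cv2.imwrite(f"pics/{n}0.png",manip.grab_frame(n)); c=manip.calibration(n); print(n,np.round(c["T"],3).tolist(),c["mtx"])
s=manip.state();print(s["tool_pos"],s["tool_rot"],s["time"],s["contact_force"],manip.tcp_to_tips)
E
```

```text
top [[0.001, -0.994, 0.112, 0.322], [-1.0, -0.003, -0.015, 0.021], [0.015, -0.112, -0.994, 1.243], [0.0, 0.0, 0.0, 1.0]] [[403.26718137   0.         318.21942873]
 [  0.         403.26718137 196.72351516]
 [  0.           0.           1.        ]]
side [[0.696, -0.553, 0.458, -0.031], [-0.718, -0.523, 0.46, -0.464], [-0.015, -0.649, -0.761, 0.855], [0.0, 0.0, 0.0, 1.0]] [[368.97639045   0.         315.08456488]
 [  0.         368.97639045 196.52645622]
 [  0.           0.           1.        ]]
[0.14884926 0.60645996 0.24913918] [-0.70132676  0.70264926 -0.0850889   0.08476245] 0.1 [ 0.15187091 -0.40105341  0.51154918] 0.019
```

View pics/top0.png

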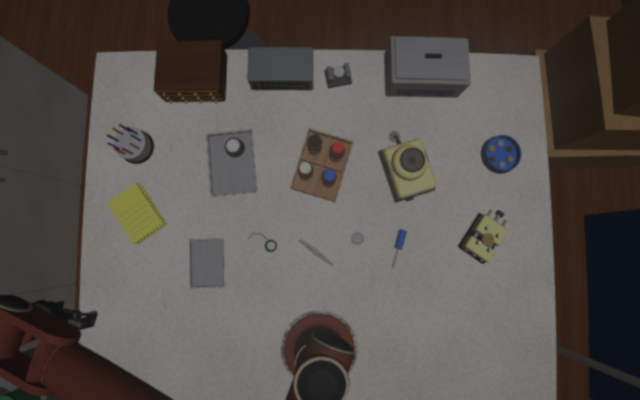

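View pics/side0.png

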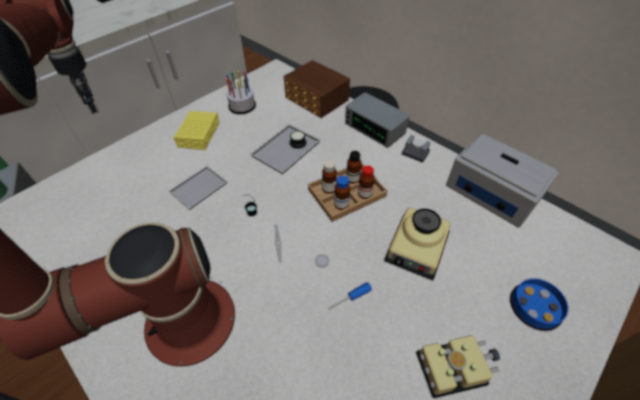

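Top view: the caddy is at about (322,165), with caps red (338,150), black (315,143), white (305,169) and blue (329,177). The candidates for the other two things are:
- **Tray:** the larger one at (232,162) holds the dial holder at (234,147). The one at (207,262) is smaller and empty, so the first fits.
- **Mixer:** the one at (409,168) has a round black cup. The cream device at (487,237) has none, so the first fits.

I'll measure these and confirm in an enlarged crop.

```bash
python3 - <<'E'
from h import *
t=cv2.imread("pics/top0.png")
x0,y0,x1,y1=190,115,450,215
c=cv2.resize(t[y0:y1,x0:x1],None,fx=3,fy=3,interpolation=cv2.INTER_CUBIC); c=cv2.convertScaleAbs(c,alpha=1.8)
s=cv2.imread("pics/side0.png")
d=cv2.resize(s[120:285,240:500],None,fx=3,fy=1.8*1.0,interpolation=cv2.INTER_CUBIC);d=cv2.convertScaleAbs(d,alpha=1.5)
cv2.imwrite("pics/crop1.png",np.vstack([c,d])[:600])
hsv=cv2.cvtColor(t,cv2.COLOR_BGR2HSV)
def reg(m,a,b,cc,dd):
    k=np.zeros_like(m);k[b:dd,a:cc]=m[b:dd,a:cc];return k
def big(m):
    cs,_=cv2.findContours(m,cv2.RETR_EXTERNAL,cv2.CHAIN_APPROX_NONE);return max(cs,key=cv2.contourArea)
red=reg((((hsv[...,0]<6)|(hsv[...,0]>174))&(hsv[...,1]>170)&(hsv[...,2]>90)).astype(np.uint8),325,138,352,162)
b=big(red);e=cv2.minEnclosingCircle(b);print("red",e)
# caddy: saturated orange/wood
wood=reg(((hsv[...,0]>4)&(hsv[...,0]<22)&(hsv[...,1]>70)).astype(np.uint8),280,120,360,205)
wood=cv2.morphologyEx(wood,cv2.MORPH_CLOSE,np.ones((5,5)));r=cv2.minAreaRect(big(wood));print("caddy",r);q=plane("top",cv2.boxPoints(r),.03);print(q.round(3).tolist(),q.mean(0).round(4))
# cream
cr=reg(((hsv[...,0]>20)&(hsv[...,0]<36)&(hsv[...,1]>60)).astype(np.uint8),370,130,445,205)
cr=cv2.morphologyEx(cr,cv2.MORPH_CLOSE,np.ones((5,5)));r=cv2.minAreaRect(big(cr));print("mixer",r);q=plane("top",cv2.boxPoints(r),.059);print(q.round(3).tolist(),q.mean(0).round(4))
g=t[130:200,200:270].max(2); print(hsv[185,220:262].tolist()[:2],hsv[185,265:268].tolist(), hsv[160,402:418].tolist())
E
```

```text
Traceback (most recent call last):
ValueError: max() iterable argument is empty
```

View pics/crop1.png

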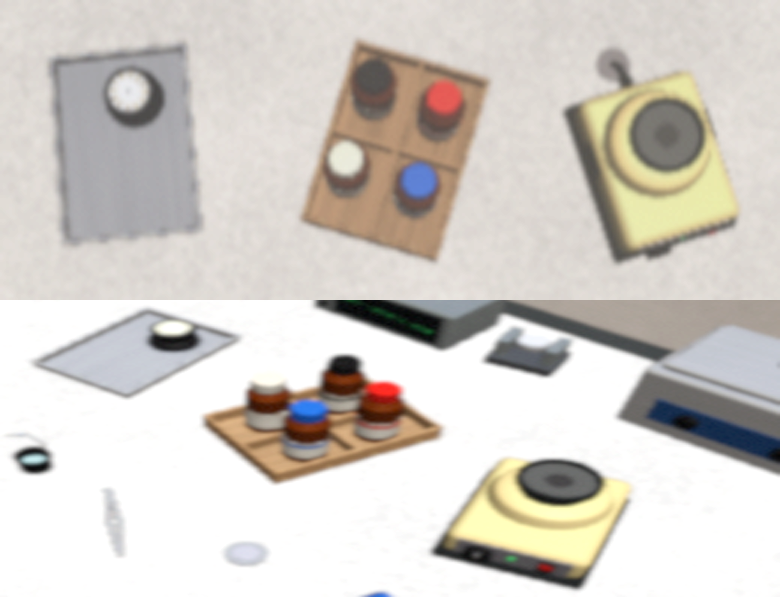

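The crop confirms all three: red cap at crop (443,100), cup at (667,135), and the large tray with the white dial at (130,91). Next I'll refine the measurements with masks and rays.

```bash
cat > m.py <<'E'
from h import *
def big(m):
    cs,_=cv2.findContours(m.astype(np.uint8),cv2.RETR_EXTERNAL,cv2.CHAIN_APPROX_NONE);return max(cs,key=cv2.contourArea)
def cut(m,a,b,c,d):
    k=np.zeros(m.shape,np.uint8);k[b:d,a:c]=m[b:d,a:c];return cv2.morphologyEx(k,cv2.MORPH_CLOSE,np.ones((3,3)))
E
python3 - <<'E'
from m import *
t=cv2.imread("pics/top0.png");h=cv2.cvtColor(t,cv2.COLOR_BGR2HSV).astype(int);H,S,V=h[...,0],h[...,1],h[...,2]
print(h[148,338],h[160,412],h[185,230],h[190,262],h[160,430],h[168,345])
c=big(cut(((H<7)|(H>173))&(S>150)&(V>100),325,138,352,162)) if (((H<7)|(H>173))&(S>150)&(V>100))[138:162,325:352].any() else big(cut(((H<7)|(H>173))&(S>120)&(V>h[148,338,2]*.75),325,138,352,162))
e=cv2.minEnclosingCircle(c);print("red",e,plane("top",[e[0]],.113).round(4))
def rect(n,m,z):
    r=cv2.minAreaRect(big(m));q=plane("top",cv2.boxPoints(r),z)
    l1=q[1]-q[0];l2=q[2]-q[1];l=l1 if np.linalg.norm(l1)>np.linalg.norm(l2) else l2
    if l[0]<0:l=-l
    print(n,r,"ctr",q.mean(0).round(4),"len",[round(float(np.linalg.norm(v)),3) for v in(l1,l2)],"axis deg",np.degrees(np.arctan2(l[1],l[0])).round(1))
w=cut((H<20)&(S>65),285,122,358,203);rect("caddy",w,.025)
rect("mixer housing",cut((H>20)&(H<36)&(S>60),370,130,445,205),.055)
tr=cut((V<135)&(S<60),202,125,262,200);rect("tray",tr,.012)
d=cut((S<60)&(V<85),398,144,428,176);r=cv2.fitEllipse(big(d));print("cup",r,plane("top",[r[0]],.107).round(4))
d=cut((V>150)&(S<60),222,135,246,157)
r=cv2.minEnclosingCircle(big(d));print("dial",r,plane("top",[r[0]],.039).round(4))
# side: red cap & cup
s=cv2.imread("pics/side0.png");g=cv2.cvtColor(s,cv2.COLOR_BGR2HSV).astype(int)
c=big(cut(((g[...,0]<5)|(g[...,0]>174))&(g[...,1]>200)&(g[...,2]>g[172,368,2]*.7),355,162,380,185));r=cv2.boundingRect(c);print("sidecap",r,g[172,368])
d=cut((g[...,1]<70)&(g[...,2]<80),410,203,445,236);r=cv2.fitEllipse(big(d));print("sidecup",r,plane("side",[r[0]],.107).round(4))
print(proj("side",[plane("top",[e[0]],.113)[0]]))
E
```

```text
[  1 159 128] [15 18 57] [120   5  96] [ 15  12 126] [ 17  14 127] [ 13  44 109]
red ((337.5, 147.0), 4.924529075622559) [[ 0.5924 -0.0507  0.113 ]]
caddy ((321.33489990234375, 164.55047607421875), (46.167232513427734, 61.588233947753906), 16.69924545288086) ctr [ 0.5591 -0.0066  0.025 ] len [0.193, 0.143] axis deg -16.0
mixer housing ((408.800048828125, 167.89999389648438), (52.177581787109375, 40.160919189453125), 71.56504821777344) ctr [ 0.5443 -0.2698  0.055 ] len [0.125, 0.159] axis deg 16.7
tray ((231.5, 162.0), (74.0, 59.0), 90.0) ctr [0.5695 0.2731 0.012 ] len [0.187, 0.234] axis deg 1.1
cup ((411.9488220214844, 159.5918731689453), (23.4036865234375, 23.987804412841797), 97.26961517333984) [[ 0.5584 -0.2666  0.107 ]]Traceback (most recent call last):
  File "<stdin>", line 16, in <module>
  File "m.py", line 3, in big
    cs,_=cv2.findContours(m.astype(np.uint8),cv2.RETR_EXTERNAL,cv2.CHAIN_APPROX_NONE);return max(cs,key=cv2.contourArea)
                                                                                             ~~~^^^^^^^^^^^^^^^^^^^^^^^^
ValueError: max() iterable argument is empty
```

```bash
python3 - <<'E'
from m import *
t=cv2.imread("pics/top0.png");h=cv2.cvtColor(t,cv2.COLOR_BGR2HSV).astype(int);H,S,V=h[...,0],h[...,1],h[...,2]
for v in(95,105,112):
    c=big(cut(((H<8)|(H>172))&(S>110)&(V>v),325,138,352,162));e=cv2.minEnclosingCircle(c);p=plane("top",[e[0]],.113);print("red",v,e,p.round(4),proj("side",p).round(1))
for v in(104,108,112):
    r=cv2.minAreaRect(big(cut((V<v),202,125,262,200)));q=plane("top",cv2.boxPoints(r),.01);print("tray",v,r,q.mean(0).round(4),q[:,:2].round(3).tolist())
c=(V[135:158,222:247]);print("dial V",c.max())
r=cv2.minEnclosingCircle(big(cut((V>105),225,137,244,157)));print("dial",r,plane("top",[r[0]],.039).round(4))
s=cv2.imread("pics/side0.png");g=cv2.cvtColor(s,cv2.COLOR_BGR2HSV).astype(int)
c=big(cut(((g[...,0]<5)|(g[...,0]>174))&(g[...,1]>200)&(g[...,2]>g[172,368,2]*.75),355,162,380,185));print("sidecap",cv2.boundingRect(c))
r=cv2.fitEllipse(big(cut((g[...,1]<70)&(g[...,2]<g[222,427,2]*1.8),410,203,445,236)));print("sidecup",r,plane("side",[r[0]],.107).round(4))
E
```

```text
red 95 ((337.7235412597656, 146.73529052734375), 5.742044448852539) [[ 0.5932 -0.0513  0.113 ]] [[368.  168.4]]
red 105 ((337.8380432128906, 146.5985870361328), 5.403920650482178) [[ 0.5936 -0.0517  0.113 ]] [[368.2 168.4]]
red 112 ((337.8387145996094, 146.59677124023438), 5.402742385864258) [[ 0.5936 -0.0517  0.113 ]] [[368.2 168.4]]
tray 104 ((230.72909545898438, 162.61148071289062), (63.77265930175781, 46.26095199584961), 84.98689270019531) [0.5676 0.2757 0.01  ] [[0.662, 0.36], [0.675, 0.215], [0.473, 0.193], [0.46, 0.335]]
tray 108 ((231.1420440673828, 162.61911010742188), (63.86003875732422, 47.25712585449219), 84.98688507080078) [0.5675 0.2744 0.01  ] [[0.662, 0.36], [0.675, 0.212], [0.473, 0.19], [0.46, 0.336]]
tray 112 ((230.78236389160156, 162.4971923828125), (65.14546966552734, 47.992801666259766), 85.03025817871094) [0.568  0.2756 0.01  ] [[0.664, 0.363], [0.677, 0.212], [0.472, 0.19], [0.458, 0.338]]
dial V 132
dial ((232.5, 145.0), 6.020897388458252) [[0.6154 0.2655 0.039 ]]
sidecap (362, 167, 10, 7)
sidecup ((426.1769104003906, 220.26414489746094), (23.016117095947266, 26.98583221435547), 107.46868896484375) [[ 0.5552 -0.2697  0.107 ]]
```

```bash
cat >> h.py <<'E'
from scipy.spatial.transform import Rotation as Ro
def goto(p,zdir=None):
    """tool-frame shift in mm (and turn about y to bring tool z along zdir, tool y down)"""
    s=manip.state();R=Ro.from_quat(np.roll(s["tool_rot"],-1)).as_matrix()
    print("axes x,y,z",R.T.round(3).tolist(),"shift",(R.T@(np.array(p)-s["tool_pos"])*1000).round(1),"pos",np.round(s["tool_pos"],4),"F",np.round(s["contact_force"],2),"w",s["gripper_width"],"t",s["time"])
    if zdir is not None:
        for sg in(1,-1):
            z=sg*np.array([*zdir,0])/np.linalg.norm(zdir);y=np.array([0,0,-1.]);W=np.c_[np.cross(y,z),y,z]
            print("turn",sg,np.degrees(Ro.from_matrix(R.T@W).as_rotvec()).round(1))
E
python3 -c "
from h import *
print(plane('side',[[367.3,168.9]],.113))
goto([.592,-.0515,.2],[.961,-.276])"
```

```text
[[ 0.59039233 -0.05109437  0.113     ]]
axes x,y,z [[0.971, -0.238, -0.0], [-0.001, -0.002, -1.0], [0.238, 0.971, -0.002]] shift [ 587.3   50.  -533.2] pos [0.1488 0.6065 0.2491] F [ 0.15 -0.4   0.51] w 0.9997635477778197 t 0.1
turn 1 [ 0.1 92.2  0.1]
turn -1 [  0.1 -87.8  -0.1]
```

>>> apply_moves(
  moves=[
    [-1, 10, 0, -9, 0, 0, 0],
    [-1, 22, 0, -20, 0, 0, 0],
    [-1, 34, 0, -31, 0, 0, 0],
    [-1, 34, 0, -31, 0, 0, 0],
    [-1, 34, 0, -31, 0, 0, 0],
    [-1, 34, 0, -31, 0, 0, 0],
    [-1, 34, 0, -31, 0, 0, 0],
    [-1, 34, 0, -31, 0, 0, 0],
    [-1, 34, 0, -31, 0, 0, 0],
    [-1, 34, 0, -31, 0, 0, 0],
    [-1, 34, 0, -31, 0, 0, 0],
    [-1, 34, 0, -31, 0, 0, 0],
    [-1, 34, 0, -31, 0, 0, 0],
    [-1, 34, 0, -31, 0, 0, 0],
    [-1, 34, 0, -31, 0, 0, 0],
    [-1, 34, 0, -31, 0, 0, 0],
    [-1, 34, 0, -31, 0, 0, 0],
    [-1, 34, 0, -31, 0, 0, 0],
    [-1, 22, 0, -20, 0, 0, 0],
    [-1, 0, 0, 0, 0, 0, 0],
  ],
)

```text
time: 2.1
tool_pos: [0.6003, -0.0687, 0.2496]
tool_rot: [-0.701, 0.702, -0.087, 0.086]
contact_force: [-1.1, -0.1, -0.4]
gripper_width: 1.005
```

>>> apply_moves(
  moves=[
    [-1, 0, 0, 0, 0, 8.4, 0],
    [-1, 0, 0, 0, 0, 8.4, 0],
    [-1, 0, 0, 0, 0, 8.4, 0],
    [-1, 0, 0, 0, 0, 8.4, 0],
    [-1, 0, 0, 0, 0, 8.4, 0],
    [-1, 0, 0, 0, 0, 8.4, 0],
    [-1, 0, 0, 0, 0, 8.4, 0],
    [-1, 0, 0, 0, 0, 8.4, 0],
    [-1, 0, 0, 0, 0, 8.4, 0],
    [-1, 0, 0, 0, 0, 8.4, 0],
    [-1, 0, 0, 0, 0, 8.2, 0],
    [-1, 0, 0, 0, 0, 0, 0],
  ],
)

```text
time: 3.3
tool_pos: [0.5989, -0.0645, 0.2501]
tool_rot: [0.426, -0.426, 0.565, -0.564]
contact_force: [0.1, -0.8, 0.0]
gripper_width: 0.999
```

```bash
python3 -c "
from h import *
goto([.592,-.0515,.2],[.961,-.276])
s=manip.grab_frame('side');t=manip.grab_frame('top')
c=np.hstack([cv2.resize(f,None,fx=4,fy=4,interpolation=cv2.INTER_CUBIC) for f in (s[110:240,310:410],t[100:230,270:370])])
cv2.imwrite('pics/a1.png',cv2.convertScaleAbs(c,alpha=1.5))
"
```

```text
axes x,y,z [[-0.275, -0.962, 0.0], [-0.001, 0.0, -1.0], [0.962, -0.275, -0.001]] shift [-10.6  50.1 -10.2] pos [ 0.5989 -0.0645  0.2501] F [ 0.06 -0.84  0.03] w 0.999492126607815 t 3.3
turn 1 [0.  0.1 0. ]
turn -1 [ 0.000e+00 -1.799e+02 -1.000e-01]
```

View pics/a1.png

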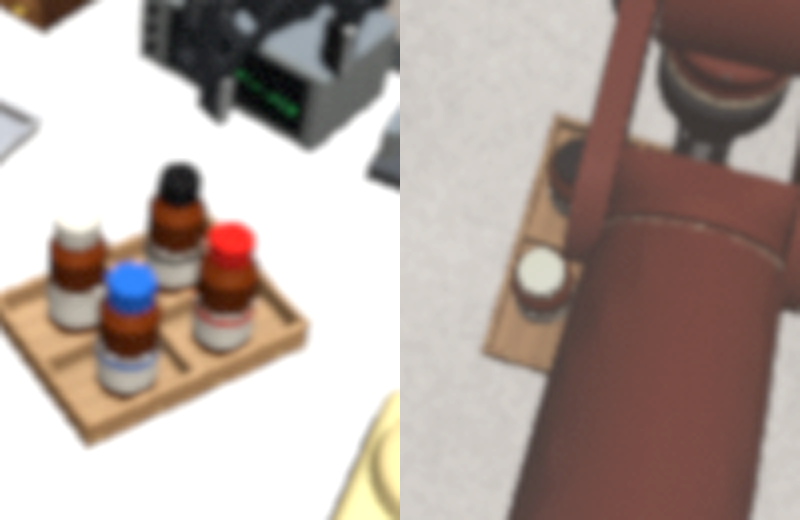

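Red, upright in its pocket, is at crop (230,285), with blue at (130,325) looking nearer than the nominal 95 mm. I'll measure the cap spacing before descending.

```bash
python3 - <<'E'
from m import *
t=cv2.imread("pics/top0.png");h=cv2.cvtColor(t,cv2.COLOR_BGR2HSV).astype(int);H,S,V=h[...,0],h[...,1],h[...,2]
c=big(cut((H>100)&(H<130)&(S>90),318,164,342,190));e=cv2.minEnclosingCircle(c);b=plane("top",[e[0]],.113)[0];print("blue",e,b.round(4))
f=manip.grab_frame("side");g=cv2.cvtColor(f,cv2.COLOR_BGR2HSV).astype(int)
R=big(cut(((g[...,0]<4)|(g[...,0]>176))&(g[...,1]>215),355,160,382,182));B=big(cut((g[...,0]>100)&(g[...,0]<130)&(g[...,1]>120),330,170,355,192))
for n,c in(("R",R),("B",B)):
    x,y,w,hh=cv2.boundingRect(c);p=[x+(w-1)/2,y+4.0];print(n,(x,y,w,hh),plane("side",[p],.113).round(4))
d=np.array([.961,-.276]);print((np.array([.592,-.0515])-b[:2])@d)
E
```

```text
blue ((329.1153869628906, 174.8076934814453), 5.606784343719482) [ 0.5116 -0.0265  0.113 ]
R (363, 168, 9, 9) [[ 0.5803 -0.0581  0.113 ]]
B (336, 176, 13, 12) [[ 0.5094 -0.0276  0.113 ]]
0.08421860675304306
```

Blue is only about 84 mm away, so I'll go down with the jaws partly closed (about 64 mm).

>>> apply_moves(
  moves=[
    [-0.5, -5, 0, -5, 0, 0, 0],
    [-0.5, -5.6, 0, -5.2, 0, 0, 0],
    [-0.5, 0, 15, 0, 0, 0, 0],
    [-0.5, 0, 25, 0, 0, 0, 0],
    [-0.5, 0, 25, 0, 0, 0, 0],
    [-0.5, 0, 15, 0, 0, 0, 0],
    [-0.5, 0, 10, 0, 0, 0, 0],
    [-0.5, 0, 5, 0, 0, 0, 0],
    [-0.5, 0, 0, 0, 0, 0, 0],
  ],
)

```text
time: 4.35
tool_pos: [0.5929, -0.0519, 0.155]
tool_rot: [0.425, -0.426, 0.565, -0.565]
contact_force: [0.2, 0.1, -0.2]
gripper_width: 0.75
```

```bash
python3 -c "
from h import *
goto([.592,-.0515,.067])
s=manip.grab_frame('side')
cv2.imwrite('pics/a2.png',cv2.convertScaleAbs(cv2.resize(s[100:240,300:420],None,fx=4,fy=4,interpolation=cv2.INTER_CUBIC),alpha=1.5))
"
```

```text
axes x,y,z [[-0.276, -0.961, 0.0], [-0.0, 0.0, -1.0], [0.961, -0.276, -0.0]] shift [-0.2 88.  -0.9] pos [ 0.5929 -0.0519  0.155 ] F [ 0.23  0.09 -0.19] w 0.7495696200665534 t 4.35
```

View pics/a2.png

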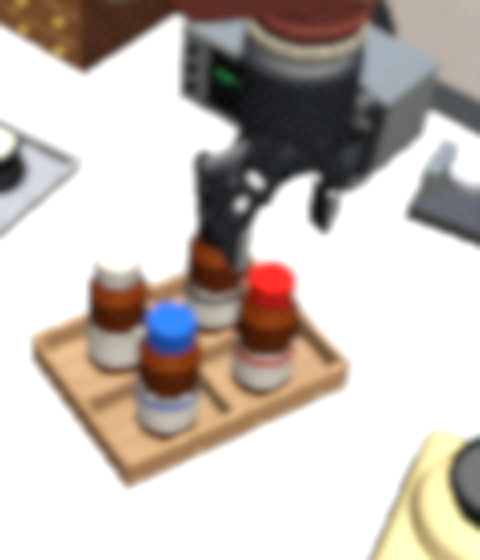

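The open jaws straddle the red cap: tips at crop (228,265) and (325,225), cap at (270,280). Alignment is good, so I'm descending and closing.

>>> apply_moves(
  moves=[
    [-0.5, 0, 15, 0, 0, 0, 0],
    [-0.5, 0, 20, 0, 0, 0, 0],
    [-0.5, 0, 20, 0, 0, 0, 0],
    [-0.5, 0, 15, 0, 0, 0, 0],
    [-0.5, 0, 10, 0, 0, 0, 0],
    [-0.5, 0, 8, 0, 0, 0, 0],
    [-0.5, 0, 0, 0, 0, 0, 0],
  ],
)

```text
time: 5.1
tool_pos: [0.5924, -0.0518, 0.0662]
tool_rot: [0.425, -0.426, 0.565, -0.564]
contact_force: [0.0, -0.3, -0.1]
gripper_width: 0.753
```

>>> apply_moves(
  moves=[
    [-0.3, 0, 0, 0, 0, 0, 0],
    [-0.2, 0, 0, 0, 0, 0, 0],
    [-0.1, 0, 0, 0, 0, 0, 0],
    [0, 0, 0, 0, 0, 0, 0],
    [0.2, 0, 0, 0, 0, 0, 0],
    [1, 0, 0, 0, 0, 0, 0],
    [1, 0, 0, 0, 0, 0, 0],
    [1, 0, 0, 0, 0, 0, 0],
    [1, 0, 0, 0, 0, 0, 0],
  ],
)

```text
time: 6.0
tool_pos: [0.5935, -0.052, 0.0686]
tool_rot: [-0.426, 0.425, -0.564, 0.565]
contact_force: [-2.4, 0.2, 5.6]
gripper_width: 0.517
```

>>> apply_moves(
  moves=[
    [1, 0, -5, 0, 0, 0, 0],
    [1, 0, -10, 0, 0, 0, 0],
    [1, 0, -20, 0, 0, 0, 0],
    [1, 0, -25, 0, 0, 0, 0],
    [1, 0, -30, 0, 0, 0, 0],
    [1, 0, -30, 0, 0, 0, 0],
    [1, 0, -25, 0, 0, 0, 0],
    [1, 0, -15, 0, 0, 0, 0],
    [1, 0, -5, 0, 0, 0, 0],
    [1, 0, 0, 0, 0, 0, 0],
    [1, 0, 0, 0, 0, 0, 0],
  ],
)

```text
time: 7.1
tool_pos: [0.5921, -0.0518, 0.2303]
tool_rot: [0.425, -0.426, 0.566, -0.564]
contact_force: [-0.7, -0.4, -2.8]
gripper_width: 0.519
```

```bash
python3 -c "
from h import *
goto([.557,-.268,.20])
s=manip.grab_frame('side')
cv2.imwrite('pics/a3.png',cv2.convertScaleAbs(cv2.resize(s[60:240,300:460],None,fx=3,fy=3,interpolation=cv2.INTER_CUBIC),alpha=1.5))
"
```

```text
axes x,y,z [[-0.276, -0.961, 0.0], [-0.003, 0.001, -1.0], [0.961, -0.276, -0.003]] shift [217.5  30.3  26. ] pos [ 0.5921 -0.0518  0.2303] F [-0.73 -0.41 -2.85] w 0.5191600372641533 t 7.1
```

View pics/a3.png

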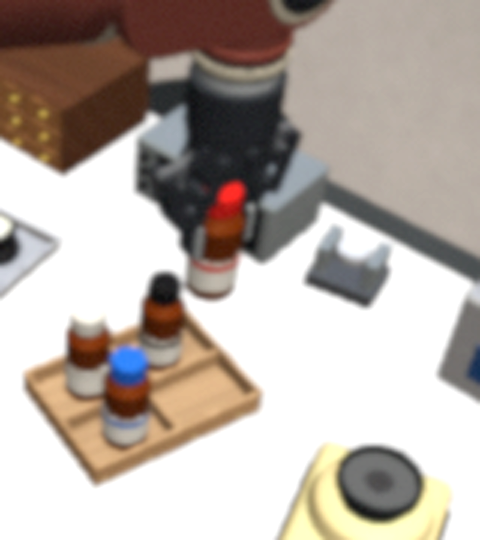

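The bottle seems to have tipped in the jaws: cap at crop (232,195), base at (210,283). I'll quantify the tilt by comparing with projected axes.

```bash
cat > tilt.py <<'E'
from h import *
from scipy.optimize import least_squares
def model(p,R,T):  # tilt a about tool z->top toward +tool x ; b top toward +tool z (deg); x0 mm offset; s: TCP height on bottle mm
    a,b,x0,s=p;u=-R[:,1]+np.tan(np.radians(a))*R[:,0]+np.tan(np.radians(b))*R[:,2];u/=np.linalg.norm(u)
    c=T+R[:,0]*x0/1e3
    return np.array([c+u*(108-s)/1e3,c-u*s/1e3])
def fit(cap,base):
    st=manip.state();R=Ro.from_quat(np.roll(st["tool_rot"],-1)).as_matrix();T=np.array(st["tool_pos"])
    r=least_squares(lambda p:(proj("side",model(p,R,T))-[cap,base]).ravel(),[0,0,0,62],x_scale=[5,5,5,5])
    print("a,b,x0,s",r.x.round(1),"res",r.fun.round(2));print("upright proj",proj("side",model([0,0,0,62],R,T)).round(1).tolist())
E
python3 - <<'E'
from tilt import *
fit([377.7,122.7],[370,154.3])
s=manip.grab_frame("side");cv2.imwrite("pics/a4.png",cv2.convertScaleAbs(cv2.resize(s[105:170,350:400],None,fx=9,fy=9,interpolation=cv2.INTER_CUBIC),alpha=1.4))
E
```

```text
a,b,x0,s [ 3.2  3.   7.9 56.7] res [ 0. -0. -0. -0.]
upright proj [[374.0, 122.4], [369.7, 154.4]]
```

View pics/a4.png

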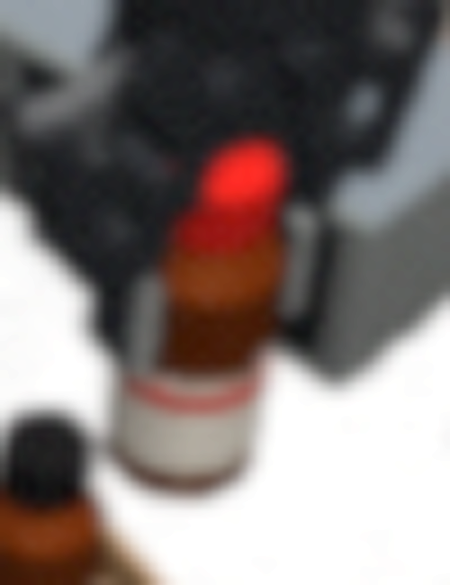

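Seen larger, the axis slope is about 0.13–0.18 against 0.134 projected for upright. So the bottle is upright within about 3°, and the "tilt" was a finger partly hiding the cap. Next I move over the cup.

>>> apply_moves(
  moves=[
    [1, 8, 0, 1, 0, 0, 0],
    [1, 16, 0, 2, 0, 0, 0],
    [1, 24, 0, 3, 0, 0, 0],
    [1, 28, 0, 3, 0, 0, 0],
    [1, 28, 0, 3, 0, 0, 0],
    [1, 28, 0, 3, 0, 0, 0],
    [1, 28, 0, 3, 0, 0, 0],
    [1, 24, 0, 3, 0, 0, 0],
    [1, 16, 0, 3, 0, 0, 0],
    [1, 10, 0, 1, 0, 0, 0],
    [1, 5, 0, 1, 0, 0, 0],
    [1, 0, 10, 0, 0, 0, 0],
    [1, 0, 15, 0, 0, 0, 0],
    [1, 0, 15, 0, 0, 0, 0],
    [1, 0, 5, 0, 0, 0, 0],
    [1, 0, 0, 0, 0, 0, 0],
    [1, 0, 0, 0, 0, 0, 0],
  ],
)

```text
time: 8.9
tool_pos: [0.5588, -0.2655, 0.1872]
tool_rot: [0.426, -0.426, 0.565, -0.565]
contact_force: [0.2, -0.6, -2.8]
gripper_width: 0.519
```

```bash
python3 -c "
from h import *
goto([.557,-.268,.165])
s=manip.grab_frame('side')
cv2.imwrite('pics/a5.png',cv2.convertScaleAbs(cv2.resize(s[160:260,380:480],None,fx=6,fy=6,interpolation=cv2.INTER_CUBIC),alpha=1.5))
print('cup up',proj('side',[[.557,-.268,.101],[.557,-.268,.107],[.557,-.268,.119]]))
"
```

```text
axes x,y,z [[-0.275, -0.961, -0.0], [-0.0, 0.0, -1.0], [0.961, -0.275, -0.0]] shift [ 2.9 22.2 -1.1] pos [ 0.5588 -0.2655  0.1872] F [ 0.16 -0.6  -2.78] w 0.5189105578626507 t 8.9
cup up [[425.48001753 220.90084712]
 [425.98612915 219.47644971]
 [427.01315035 216.58524774]]
```

View pics/a5.png

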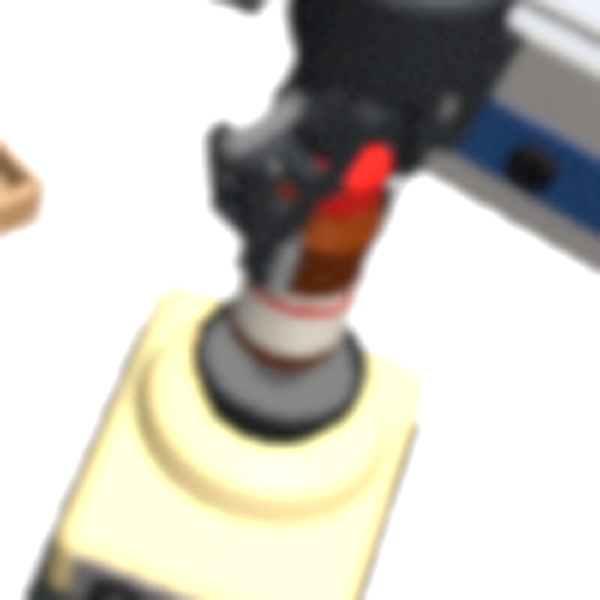

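Base centre is at crop (290,343) above the cup centre at about (281,362). Dropping from this height brings it to within about 2 mm of centre. I'm lowering in small steps and watching the force (bottle weight reads −2.8 N).

>>> apply_moves(
  moves=[
    [1, 0, 6, 0, 0, 0, 0],
    [1, 0, 6, 0, 0, 0, 0],
    [1, 0, 4, 0, 0, 0, 0],
    [1, 0, 2, 0, 0, 0, 0],
    [1, 0, 1, 0, 0, 0, 0],
    [1, 0, 1, 0, 0, 0, 0],
    [1, 0, 0, 0, 0, 0, 0],
  ],
)

```text
time: 9.65
tool_pos: [0.5587, -0.2658, 0.1674]
tool_rot: [-0.426, 0.426, -0.565, 0.565]
contact_force: [-0.7, -0.7, -3.1]
gripper_width: 0.521
```

>>> apply_moves(
  moves=[
    [1, 0, 1, 0, 0, 0, 0],
    [1, 0, 1, 0, 0, 0, 0],
    [1, 0, 1, 0, 0, 0, 0],
    [1, 0, 0, 0, 0, 0, 0],
  ],
)

```text
time: 10.05
tool_pos: [0.5588, -0.2659, 0.1647]
tool_rot: [-0.426, 0.426, -0.565, 0.565]
contact_force: [0.5, -0.5, -2.4]
gripper_width: 0.517
```

>>> apply_moves(
  moves=[
    [1, 0, 1, 0, 0, 0, 0],
    [1, 0, 1, 0, 0, 0, 0],
    [1, 0, 0, 0, 0, 0, 0],
  ],
)

```text
time: 10.35
tool_pos: [0.5588, -0.2659, 0.1628]
tool_rot: [-0.426, 0.426, -0.564, 0.565]
contact_force: [-2.0, 0.4, 1.0]
gripper_width: 0.517
```

>>> apply_moves(
  moves=[
    [1, 0, 1, 0, 0, 0, 0],
    [1, 0, 1, 0, 0, 0, 0],
    [1, 0, 0, 0, 0, 0, 0],
  ],
)

```text
time: 10.65
tool_pos: [0.5589, -0.2659, 0.1606]
tool_rot: [-0.426, 0.425, -0.565, 0.565]
contact_force: [-2.0, -0.0, 2.3]
gripper_width: 0.518
```

>>> apply_moves(
  moves=[
    [1, 0, 1, 0, 0, 0, 0],
    [1, 0, 1, 0, 0, 0, 0],
    [1, 0, 0, 0, 0, 0, 0],
  ],
)

```text
time: 10.95
tool_pos: [0.5588, -0.2659, 0.1585]
tool_rot: [-0.426, 0.426, -0.565, 0.565]
contact_force: [-1.8, -0.0, 4.4]
gripper_width: 0.519
```

>>> apply_moves(
  moves=[
    [1, 0, 1, 0, 0, 0, 0],
    [1, 0, 1, 0, 0, 0, 0],
    [1, 0, 0, 0, 0, 0, 0],
  ],
)

```text
time: 11.25
tool_pos: [0.5588, -0.2659, 0.1567]
tool_rot: [-0.426, 0.426, -0.565, 0.565]
contact_force: [-2.0, 1.5, 5.7]
gripper_width: 0.52
```

>>> apply_moves(
  moves=[
    [1, 0, 0.5, 0, 0, 0, 0],
    [1, 0, 0, 0, 0, 0, 0],
  ],
)

```text
time: 11.45
tool_pos: [0.5589, -0.2659, 0.1566]
tool_rot: [-0.426, 0.426, -0.565, 0.565]
contact_force: [-3.0, 0.9, 7.0]
gripper_width: 0.522
```

>>> apply_moves(
  moves=[
    [1, 0, 0.5, 0, 0, 0, 0],
    [1, 0, 0, 0, 0, 0, 0],
  ],
)

```text
time: 11.65
tool_pos: [0.5589, -0.2659, 0.1566]
tool_rot: [-0.426, 0.426, -0.564, 0.565]
contact_force: [-4.5, 1.5, 8.9]
gripper_width: 0.516
```

The stop is felt: the TCP stays at 0.1566 m while the force climbs. I'll add a small margin and hold for three seconds.

>>> apply_moves(
  moves=[
    [1, 0, 0.4, 0, 0, 0, 0],
    [1, 0, 0, 0, 0, 0, 0],
    [1, 0, 0, 0, 0, 0, 0],
    [1, 0, 0, 0, 0, 0, 0],
    [1, 0, 0, 0, 0, 0, 0],
    [1, 0, 0, 0, 0, 0, 0],
    [1, 0, 0, 0, 0, 0, 0],
    [1, 0, 0, 0, 0, 0, 0],
    [1, 0, 0, 0, 0, 0, 0],
    [1, 0, 0, 0, 0, 0, 0],
    [1, 0, 0, 0, 0, 0, 0],
    [1, 0, 0, 0, 0, 0, 0],
    [1, 0, 0, 0, 0, 0, 0],
    [1, 0, 0, 0, 0, 0, 0],
    [1, 0, 0, 0, 0, 0, 0],
  ],
)

```text
time: 13.15
tool_pos: [0.5589, -0.2659, 0.1565]
tool_rot: [-0.426, 0.426, -0.565, 0.565]
contact_force: [-4.3, 2.0, 9.6]
gripper_width: 0.52
```

>>> apply_moves(
  moves=[
    [1, 0, 0, 0, 0, 0, 0],
    [1, 0, 0, 0, 0, 0, 0],
    [1, 0, 0, 0, 0, 0, 0],
    [1, 0, 0, 0, 0, 0, 0],
    [1, 0, 0, 0, 0, 0, 0],
    [1, 0, 0, 0, 0, 0, 0],
    [1, 0, 0, 0, 0, 0, 0],
    [1, 0, 0, 0, 0, 0, 0],
    [1, 0, 0, 0, 0, 0, 0],
    [1, 0, 0, 0, 0, 0, 0],
    [1, 0, 0, 0, 0, 0, 0],
    [1, 0, 0, 0, 0, 0, 0],
    [1, 0, 0, 0, 0, 0, 0],
    [1, 0, 0, 0, 0, 0, 0],
    [1, 0, 0, 0, 0, 0, 0],
  ],
)

```text
time: 14.65
tool_pos: [0.5589, -0.2659, 0.1565]
tool_rot: [-0.426, 0.426, -0.564, 0.565]
contact_force: [-4.7, 1.7, 9.5]
gripper_width: 0.524
```

>>> apply_moves(
  moves=[
    [1, 0, -2, 0, 0, 0, 0],
    [1, 0, -3, 0, 0, 0, 0],
    [1, 0, -4, 0, 0, 0, 0],
    [1, 0, -6, 0, 0, 0, 0],
    [1, 0, -10, 0, 0, 0, 0],
    [1, 0, -20, 0, 0, 0, 0],
    [1, 0, -25, 0, 0, 0, 0],
    [1, 0, -20, 0, 0, 0, 0],
    [1, 0, -10, 0, 0, 0, 0],
    [1, 0, 0, 0, 0, 0, 0],
  ],
)

```text
time: 15.65
tool_pos: [0.5593, -0.2661, 0.2567]
tool_rot: [-0.426, 0.425, -0.564, 0.566]
contact_force: [0.5, -0.9, -1.3]
gripper_width: 0.52
```

```bash
python3 -c "
from h import *
a=np.radians(6)
goto([.5225,.2705,.25],[-np.sin(a),np.cos(a)])"
```

```text
axes x,y,z [[-0.276, -0.961, 0.001], [0.003, -0.002, -1.0], [0.961, -0.276, 0.003]] shift [-505.7    5.8 -183.2] pos [ 0.5593 -0.2661  0.2567] F [ 0.48 -0.88 -1.32] w 0.5203952131267296 t 15.65
turn 1 [-1.00e-01 -1.12e+02  2.00e-01]
turn -1 [-0.2 68.  -0.1]
```

Held at the stop for about 3.3 s at roughly 12 N on the cup, then lifted clear. Now on to the tray's empty half.

>>> apply_moves(
  moves=[
    [1, -14, 0, -5, 0, 0, 0],
    [1, -28, 0, -10, 0, 0, 0],
    [1, -42, 0, -15.2, 0, 0, 0],
    [1, -42, 0, -15.2, 0, 0, 0],
    [1, -42, 0, -15.2, 0, 0, 0],
    [1, -42, 0, -15.2, 0, 0, 0],
    [1, -42, 0, -15.2, 0, 0, 0],
    [1, -42, 0, -15.2, 0, 0, 0],
    [1, -42, 0, -15.2, 0, 0, 0],
    [1, -42, 0, -15.2, 0, 0, 0],
    [1, -42, 0, -15.2, 0, 0, 0],
    [1, -42, 0, -15.2, 0, 0, 0],
    [1, -28, 0, -10, 0, 0, 0],
    [1, -14, 0, -6, 0, 0, 0],
    [1, 0, 0, 0, 0, 0, 0],
  ],
)

```text
time: 17.15
tool_pos: [0.5201, 0.2707, 0.2531]
tool_rot: [0.425, -0.427, 0.564, -0.564]
contact_force: [0.2, -0.2, -2.5]
gripper_width: 0.52
```

>>> apply_moves(
  moves=[
    [1, 0, 0, 0, 0, -4, 0],
    [1, 0, 0, 0, 0, -8, 0],
    [1, 0, 0, 0, 0, -8, 0],
    [1, 0, 0, 0, 0, -8, 0],
    [1, 0, 0, 0, 0, -8, 0],
    [1, 0, 0, 0, 0, -8, 0],
    [1, 0, 0, 0, 0, -8, 0],
    [1, 0, 0, 0, 0, -8, 0],
    [1, 0, 0, 0, 0, -8, 0],
    [1, 0, 0, 0, 0, -8, 0],
    [1, 0, 0, 0, 0, -8, 0],
    [1, 0, 0, 0, 0, -8, 0],
    [1, 0, 0, 0, 0, -8, 0],
    [1, 0, 0, 0, 0, -8, 0],
    [1, 0, 0, 0, 0, -4, 0],
    [1, 0, 0, 0, 0, 0, 0],
    [1, 0, 0, 0, 0, 0, 0],
  ],
)

```text
time: 18.85
tool_pos: [0.5215, 0.2681, 0.2543]
tool_rot: [-0.706, 0.706, 0.036, -0.036]
contact_force: [-0.1, 0.2, -2.6]
gripper_width: 0.522
```

```bash
python3 -c "
from h import *
a=np.radians(6)
goto([.5225,.2705,.10],[-np.sin(a),np.cos(a)])"
```

```text
axes x,y,z [[0.995, 0.102, -0.001], [-0.001, -0.001, -1.0], [-0.102, 0.995, -0.001]] shift [  1.4 154.3   2.3] pos [0.5215 0.2681 0.2543] F [-0.14  0.2  -2.57] w 0.5224058483017326 t 18.85
turn 1 [ 0.  -0.2 -0.1]
turn -1 [1.000e-01 1.798e+02 1.000e-01]
```

>>> apply_moves(
  moves=[
    [1, -1, 10, 2, 0, 0, 0],
    [1, -1, 20, 0, 0, 0, 0],
    [1, 0, 25, 0, 0, 0, 0],
    [1, 0, 30, 0, 0, 0, 0],
    [1, 0, 30, 0, 0, 0, 0],
    [1, 0, 25, 0, 0, 0, 0],
    [1, 0, 14, 0, 0, 0, 0],
    [1, 0, 6, 0, 0, 0, 0],
    [1, 0, 0, 0, 0, 0, 0],
    [1, 0, 0, 0, 0, 0, 0],
  ],
)

```text
time: 19.85
tool_pos: [0.5204, 0.2713, 0.0964]
tool_rot: [0.706, -0.706, -0.038, 0.036]
contact_force: [0.4, 0.1, -3.2]
gripper_width: 0.521
```

```bash
python3 -c "
from h import *
goto([.5225,.2705,.067])
s=manip.grab_frame('side')
cv2.imwrite('pics/a6.png',cv2.convertScaleAbs(cv2.resize(s[70:190,220:360],None,fx=5,fy=5,interpolation=cv2.INTER_CUBIC),alpha=1.3))
"
```

```text
axes x,y,z [[0.995, 0.104, 0.002], [0.002, 0.001, -1.0], [-0.104, 0.995, 0.001]] shift [ 1.9 29.4 -1. ] pos [0.5204 0.2713 0.0964] F [ 0.4   0.14 -3.16] w 0.5213154237484536 t 19.85
```

View pics/a6.png

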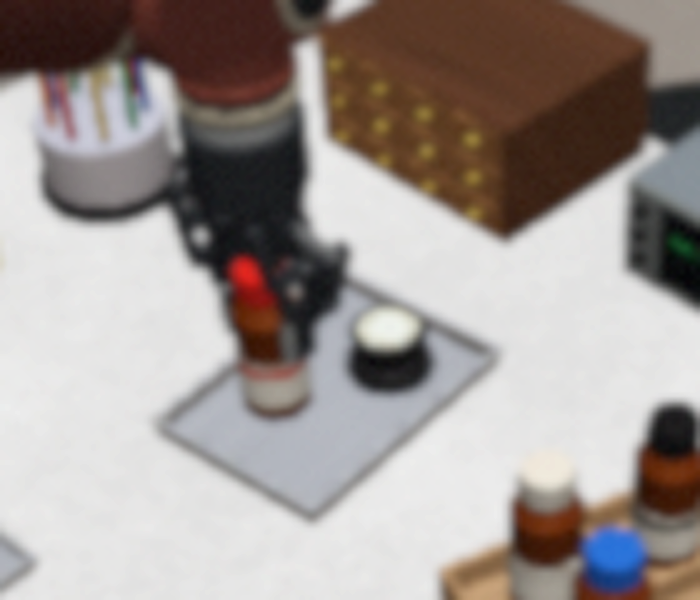

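```bash
python3 -c "
from tilt import *
p=proj('side',[[.5225,.2705,.033],[.5225,.2705,.003],[.5225,.2705,.131],[.5225,.2705,.141],[.523,.270,.1],[.55,.27,.033],[.5225,.2905,.033]]);print(((p-[220,70])*5).round(0).tolist())
fit([220+247/5,70+270/5],[220+276/5,70+399/5])
"
```

```text
[[279.0, 396.0], [283.0, 429.0], [264.0, 278.0], [262.0, 265.0], [270.0, 316.0], [310.0, 376.0], [259.0, 382.0]]
a,b,x0,s [-2.8  2.6 -6.  62.7] res [ 0.  0. -0.  0.]
upright proj [[271.7, 122.7], [275.1, 148.9]]
```

The bottle is upright (label and body edge slope about 0.14, with 0.127 expected for upright). It sits above the empty half, base at crop (276,400), clear of the holder at (390,350). Lowering gently.

>>> apply_moves(
  moves=[
    [1, 0, 8, 0, 0, 0, 0],
    [1, 0, 8, 0, 0, 0, 0],
    [1, 0, 5, 0, 0, 0, 0],
    [1, 0, 3, 0, 0, 0, 0],
    [1, 0, 1, 0, 0, 0, 0],
    [1, 0, 0, 0, 0, 0, 0],
  ],
)

```text
time: 20.5
tool_pos: [0.5194, 0.2709, 0.0697]
tool_rot: [-0.706, 0.706, 0.037, -0.037]
contact_force: [-0.3, 0.2, -2.8]
gripper_width: 0.522
```

>>> apply_moves(
  moves=[
    [1, 0, 0.7, 0, 0, 0, 0],
    [1, 0, 0.7, 0, 0, 0, 0],
    [1, 0, 0, 0, 0, 0, 0],
  ],
)

```text
time: 20.8
tool_pos: [0.5195, 0.2709, 0.0686]
tool_rot: [0.706, -0.706, -0.037, 0.037]
contact_force: [0.4, -0.2, -3.1]
gripper_width: 0.523
```

>>> apply_moves(
  moves=[
    [1, 0, 0.7, 0, 0, 0, 0],
    [1, 0, 0.7, 0, 0, 0, 0],
    [1, 0, 0, 0, 0, 0, 0],
  ],
)

```text
time: 21.1
tool_pos: [0.5194, 0.2709, 0.067]
tool_rot: [-0.706, 0.706, 0.037, -0.037]
contact_force: [-0.1, 0.6, -2.4]
gripper_width: 0.519
```

>>> apply_moves(
  moves=[
    [1, 0, 0.5, 0, 0, 0, 0],
    [1, 0, 0, 0, 0, 0, 0],
  ],
)

```text
time: 21.3
tool_pos: [0.5195, 0.2709, 0.0667]
tool_rot: [0.706, -0.706, -0.037, 0.037]
contact_force: [-0.3, 0.3, -2.5]
gripper_width: 0.521
```

>>> apply_moves(
  moves=[
    [1, 0, 0.4, 0, 0, 0, 0],
    [1, 0, 0, 0, 0, 0, 0],
  ],
)

```text
time: 21.5
tool_pos: [0.5197, 0.271, 0.0666]
tool_rot: [-0.706, 0.706, 0.037, -0.037]
contact_force: [-0.8, -1.3, -0.5]
gripper_width: 0.522
```

>>> apply_moves(
  moves=[
    [1, 0, 0.4, 0, 0, 0, 0],
    [1, 0, 0, 0, 0, 0, 0],
  ],
)

```text
time: 21.7
tool_pos: [0.5197, 0.271, 0.0666]
tool_rot: [-0.706, 0.706, 0.037, -0.037]
contact_force: [-2.7, -1.9, 4.2]
gripper_width: 0.525
```

>>> apply_moves(
  moves=[
    [0, 0, 0, 0, 0, 0, 0],
    [-0.05, 0, 0, 0, 0, 0, 0],
    [-0.1, 0, 0, 0, 0, 0, 0],
    [-0.15, 0, 0, 0, 0, 0, 0],
    [-0.2, 0, 0, 0, 0, 0, 0],
    [-0.3, 0, 0, 0, 0, 0, 0],
    [-0.4, 0, 0, 0, 0, 0, 0],
    [-0.6, 0, 0, 0, 0, 0, 0],
    [-0.7, 0, 0, 0, 0, 0, 0],
    [-0.7, 0, 0, 0, 0, 0, 0],
  ],
)

```text
time: 22.7
tool_pos: [0.5195, 0.2709, 0.0658]
tool_rot: [0.706, -0.706, -0.037, 0.037]
contact_force: [-0.0, -0.2, 0.4]
gripper_width: 0.852
```

```bash
python3 -c "
from h import *
goto([.5225,.2705,.067])
s=manip.grab_frame('side')
cv2.imwrite('pics/a7.png',cv2.convertScaleAbs(cv2.resize(s[70:190,220:360],None,fx=5,fy=5,interpolation=cv2.INTER_CUBIC),alpha=1.3))
"
```

```text
axes x,y,z [[0.995, 0.105, 0.0], [0.0, 0.0, -1.0], [-0.105, 0.995, 0.0]] shift [ 3.  -1.2 -0.8] pos [0.5195 0.2709 0.0658] F [-0.03 -0.22  0.44] w 0.8522843577849281 t 22.7
```

View pics/a7.png

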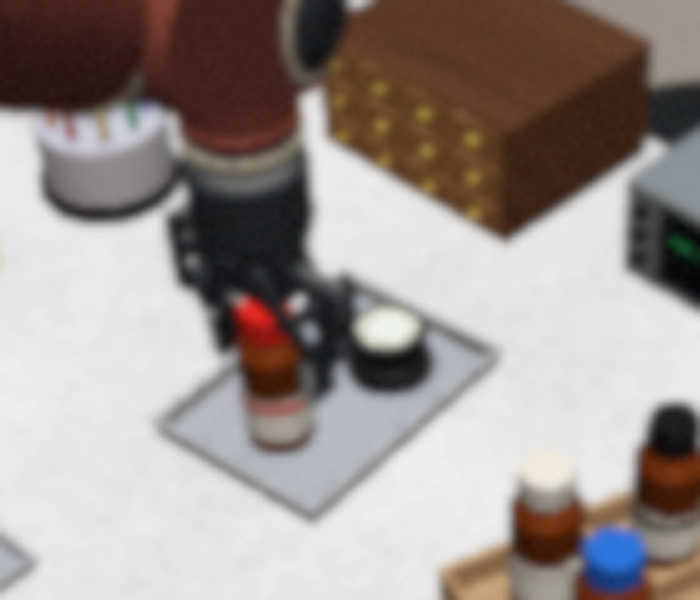

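The bottle is standing free with the jaws open (base at crop (280,435)) and no force remains. Retreating straight up.

>>> apply_moves(
  moves=[
    [-0.7, 0, -5, 0, 0, 0, 0],
    [-0.7, 0, -10, 0, 0, 0, 0],
    [-0.7, 0, -20, 0, 0, 0, 0],
    [-0.7, 0, -30, 0, 0, 0, 0],
    [-0.7, 0, -40, 0, 0, 0, 0],
    [-0.7, 0, -40, 0, 0, 0, 0],
    [-0.7, 0, -30, 0, 0, 0, 0],
    [-0.7, 0, -15, 0, 0, 0, 0],
    [-0.7, -20, 0, 20, 0, 0, 0],
    [-0.7, -20, 0, 40, 0, 0, 0],
    [-0.7, -20, 0, 45, 0, 0, 0],
    [-0.7, -10, 0, 45, 0, 0, 0],
    [-0.7, 0, 0, 45, 0, 0, 0],
    [-0.7, 0, 0, 45, 0, 0, 0],
    [-0.7, 0, 0, 30, 0, 0, 0],
    [-0.7, 0, 0, 0, 0, 0, 0],
  ],
)

```text
time: 24.35
tool_pos: [0.42, 0.5348, 0.2543]
tool_rot: [-0.706, 0.706, 0.038, -0.039]
contact_force: [-0.4, -0.7, -0.5]
gripper_width: 0.854
```

```bash
python3 -c "
from h import *
goto([.5225,.2705,.067])
s=manip.grab_frame('side');t=manip.grab_frame('top')
c=np.hstack([cv2.resize(f,None,fx=3,fy=3,interpolation=cv2.INTER_CUBIC) for f in (s[60:240,250:390],t[110:290,200:325])])
cv2.imwrite('pics/a8.png',cv2.convertScaleAbs(c,alpha=1.5))
"
```

```text
axes x,y,z [[0.994, 0.108, -0.002], [-0.002, -0.001, -1.0], [-0.108, 0.994, -0.0]] shift [  73.6  187.3 -273.8] pos [0.42   0.5348 0.2543] F [-0.44 -0.71 -0.53] w 0.8538166740338611 t 24.35
```

View pics/a8.png

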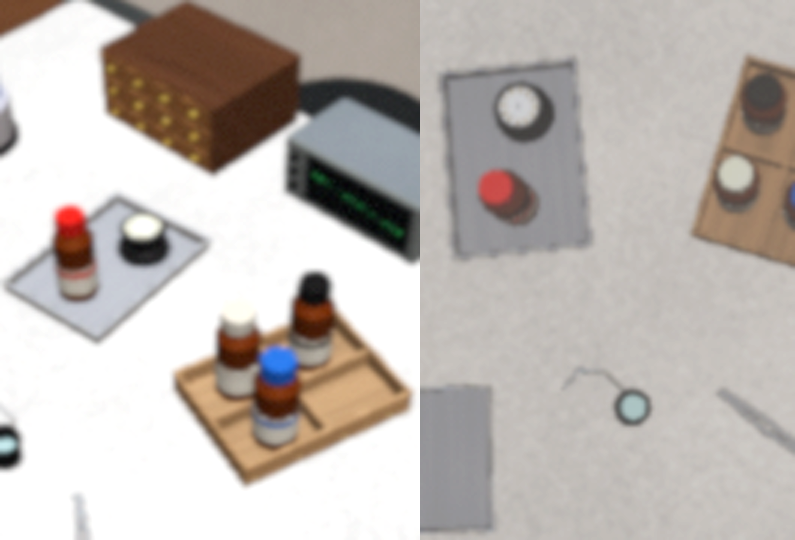

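The red-capped bottle stands upright in the empty half of the large tray (side crop (75,260), top crop (505,195)). The dial holder and the other three bottles look undisturbed, and the robot is clear of everything.

```bash
python3 -c "
from h import *
print(manip.job_done())"
```

```text
the job is handed in; nothing more can be done
None
```

The red-capped bottle has been mixed and now stands upright in the empty half of the larger spill tray. The job was handed in about 24 s into the 58 s limit.

- **Mixing:** I lowered the bottle into the cup until the tool stopped moving and only the force kept rising. I held it there for about 3.3 s, with the wrist reading 9.5 N, or about 12 N on the cup including the bottle's weight.
- **Setting down:** I lowered it until contact, with a wrist reading of about 4 N (about 7 N on the tray floor), then opened the fingers and retreated straight up.
- **Last check:** side and top pictures show the bottle upright beside the dial holder. The holder and the blue, black and white bottles look undisturbed, and the robot touches nothing.
- **Disagreements:**
  - Blue stood about 84 mm from red rather than the nominal 95 mm, so I went in with the jaws partly closed.
  - After the lift the bottle looked tilted in one picture. Body-edge slopes put it within about 3° of upright, and the final pictures show it standing normally.
  - The top and side cameras disagreed by about 4 mm on where the cup was. I aimed between the two, and a picture above the cup showed the bottle centred to about 2 mm.

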